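# Snap the test coupler onto the chamber's slanted gas port

### The job

Set the gas controller for a leak test by pressing its square key right down and then its long bar key right down, one at a time, leaving the round key alone. Then lift the test coupler out of its holder, press it squarely onto the slanted nipple of the incubation chamber until it snaps over, and keep pushing it fully home against the spring; your program finishes while the gripper is still holding the coupler pressed home there. Do not knock the bottle, the slide box or the dish about.

Things in the scene. Friction and masses are not known exactly. Their poses are not given: they have to be found in the camera images.
- square_top (a point): the centre of the top face of the square key (white, 24 x 24 mm) of the gas controller: x, y of the key's centre, z up; moves down with the key. Any of the three places in the row may hold it
- bar_top (a point): the centre of the top face of the long bar key (white, 36 mm long along its x, 13 mm wide) of the gas controller: x, y of the key's centre, z up; moves down with the key. Any of the three places in the row may hold it
- round_top (a point): the centre of the top face of the round key (white, 26 mm across) of the gas controller: x, y of the key's centre, z up; moves down with the key. Any of the three places in the row may hold it
- square_key (a joint): travel of the square key in m: 0 up, grows as it is pressed, 0.005 fully down (about 4 N); springs back; starts to yield at 1.5 N
- bar_key (a joint): travel of the bar key in m: 0 up, grows as it is pressed, 0.005 fully down (about 4 N); springs back; starts to yield at 1.5 N
- round_key (a joint): travel of the round key in m: 0 up, grows as it is pressed, 0.005 fully down (about 4 N); springs back; starts to yield at 1.5 N
- controller: gas controller: fixed white box, 110 mm along x, 200 mm along y, 50 mm high, origin under its centre. Three white keys 55 mm apart in a row along its y, 20 mm to -x of its centre, their tops 63 mm above the table; dark display on the +x half. Stands to the robot's left or right, the coupler's holder on the other side
- holder: fixed black block 66 x 66 mm, 30 mm high, with a 28 x 28 mm square hole in which the coupler's nose stands; origin under its centre
- coupler_mid (a point): test coupler, a loose hand tool 94 mm tall, 0.14 to 0.25 kg, upright in the holder; its z runs up its axis. Point on the axis, midway up its black square grip (30 x 30 mm, sides along its x and y, from 24 mm below to 22 mm above this point). Dial above, 30 mm across, 16 mm high. Below the grip a 6 mm thick flange 44 mm across sits on the holder; then the nose. It lifts straight out
- coupler_seat (a point): bottom of the blind hole in the coupler's nose, on its axis, 34 mm below coupler_mid; z up along the axis. The nose is a steel tube 25 mm across, 26 mm long, below the flange; hole 15 mm across, 22 mm deep, widening to about 22 mm at the mouth. The nipple's tip bears here; the nose's end lies 22 mm below
- port_tip (a point): the rounded tip of the brass nipple of the gas port, on its axis; z points out along the nipple, which leans 25 degrees from upright towards the chamber's -x side. 12 mm across, stands 36 mm proud of the slanted aluminium boss (38 mm across; a 4 mm high nut at its foot). The tip moves in with the nipple
- port (a joint): how far the nipple is pressed in along its axis, in m: 0 out, 0.009 fully home on a hard stop. Yields at about 4 N; the resistance rises to about 10 N at 2 mm, snaps over and drops to about 3 N at 7 mm, then rises to about 9 N at 9 mm. It springs back out when let go; nothing latches
- chamber: incubation chamber: fixed. Origin on the table below the centre of the slanted boss face, which is 55 mm up. Aluminium port block 80 x 64 mm, 38 mm high around it (x from -30 to 50 mm); behind it towards the chamber's +x a flat dark chamber with a round window, 130 mm wide, 36 mm high, reaching to x = 200 mm
- oil_c (a point): bystander: small amber bottle, 36 mm across, 75 mm tall, loose; point half-way up
- slide_box: bystander: slide box 92 x 62 mm, 32 mm high, loose; origin under its centre
- dish: bystander: round pale clear-plastic lidded dish, 63 mm across, 18 mm high, loose; origin under its centre

How it is judged (in metres and radians):
On the way, in this order (a step that is already met when the one before it is completed fails the run):
1. the square key is pressed down, alone (value of joint square_key above 0.004 m and value of joint each of bar_key, round_key below 0.0025 m), for 0.1 s.
2. then the long bar key is pressed down, alone (value of joint bar_key above 0.004 m and value of joint each of square_key, round_key below 0.0025 m), for 0.1 s.
3. the coupler is lifted out of its holder (z of coupler_mid in the frame of holder above 0.09 m and value of joint port below 0.002 m), for 0.1 s.
4. the coupler is on the nipple, square to it, and has snapped over and gone home (value of joint port above 0.0075 m and distance between coupler_seat and port_tip below 0.004 m and angle between the z axis of coupler_seat and the z axis of port_tip, either way round below 0.1 rad), for 0.2 s.
At the end, for the whole second after the job is handed in: The nipple is pressed in more than 7.5 mm of its 9 mm (past the snap) by the coupler: its seat within 4 mm of the nipple's tip, the axes within 0.1 rad (about 6 degrees), the gripper still holding the coupler, all keys up (all of step 4 and contact force between the fingers and coupler above 1 N and value of joint each of square_key, bar_key, round_key below 0.0025 m); the arm keeps its last pose, push and grip.
It fails at once if the round key is pressed (more than 3 mm) (value of joint round_key above 0.003 m).
It fails at once if the square and bar keys are pressed at once (value of joint each of square_key, bar_key above 0.003 m).
It fails at once if the bottle is knocked about (moved more than 30 mm) (distance of oil_c from where it was at the start of the episode above 0.03 m).
It fails at once if the slide box is knocked about (moved more than 30 mm) (distance of slide_box from where it was at the start of the episode above 0.03 m).
It fails at once if the dish is knocked about (moved more than 30 mm) (distance of dish from where it was at the start of the episode above 0.03 m).
It also fails if it takes over 61 s, if anything falls off the work surface, if the arm or the gripper's body presses on something with over 40 N, if the wrist force passes 120 N, or if a joint passes its speed limit or range.

### The arm

A 6-joint arm with a two-finger parallel gripper is mounted at the origin on the work surface. World frame = base frame: x ahead of the robot, y to its left, z up, the work surface at z = 0. Lengths are in m, angles in degrees, forces in N, time in s.
With the tool pointing down it reaches from about 0.35 to 0.875 m from the base axis. Payload 4.2 kg.
Tool frame: the origin (TCP) lies between the finger pads; the fingertips stand 17 mm ahead of it and the grasp point (between the pads) lies 2 mm behind it; z points along the fingers, y is the line along which they close (so a half turn about z gives the same grasp; the last joint's range is limited). The gripper opens to 87 mm and grips with 3 to 60 N. Pads are 19 mm wide; open, the fingers measure 117 mm over their backs; the gripper's body (75 mm by 190 mm) begins 51 mm behind the grasp point.
Start: joints at [-50.099, 22.042, 0.453, 0, -68.411, -14.817], TCP at [0.265, -0.566, 0.24] pointing down, gripper open.
Joint ranges: [-179.83, 179.83], [-69.29, 118.12], [-61.27, 80.66], [-181.25, 117.63], [-171.15, -9.14], [-177.46, 177.46]. Speed limits (degrees/s): [159.86, 159.86, 180, 180, 180, 180].

### API

Orientations are given as a 3x3 rotation matrix whose columns are the frame's x, y, z axes.
In Python, from station import sense, capture, r, masks_of gives the robot as it stands.
- The arm moves only by the tool apply_moves, never from a script. Its argument "steps" is a list that holds one entry, the list of rows, each a list of 7 numbers: the opening, from 0 (shut) to 1 (fully open), then the shift along the tool's x, y, z in mm, then the turn, a rotation vector about the tool's x, y, z in rad. A call has 1 to 12 rows; each row shifts and turns the commanded pose from where the row before left it, along the tool's axes as they then stand; what a row does not reach is not made up. A row lasts 1/8 s, in which the tool goes at most 62.5 mm and 10.7 degrees, less where a joint would pass 70% of its speed; a pose out of reach is approached as far as the arm can. A call with a gripper value outside its range is refused whole. The fingers move at their own pace and stop on an object; the grip force is fixed at half the most. Time passes only in rows, so rows that do not move let the fingers close. It gives the time, the measured TCP pose, the force and the opening at its end, in the units of the state.
- sense(): the state, without advancing time (a new reading comes with each control period).
- capture(name): name is "side" or "top"; returns a dict with "color" (400x640x3 uint8, red, green, blue), "vfov" (degrees; the focal length in pixels is half the picture's height over the tangent of half this angle, whatever the lens; pixels are square), "cx", "cy" (the principal point, pixels), "T" (4x4, takes a point from camera to world coordinates). Camera axes: x right, y down, z forward; pixel columns grow to the right and rows downward; lengths in m; the calibration is good to about 2 mm. A picture is of the moment at which its call begins. There is no depth.
- r.finish_job(): hands the job in, once; it reports no verdict.
Trained networks look in a picture, given as the dict that the camera call returned (one of the last four; its "shot" number tells which), for a name from the list of things; names that differ only in an ending like _2 or _b are one class to them, and where a whole thing is asked for, a point or a joint stands for the part that bears it (a point fixed in the world has none). Each returns a list of dicts, best first, with "confidence" (0 to 1); they miss things now and then, are a little off and sometimes report something else, mostly with a low value. They report only what shows in the picture. A call takes as long as a camera call.
- masks_of(picture, thing): "pixels" (400x640 bool, what is visible of it) and "box" ([left, top, width, height] in pixels, round what is visible of it).
The state is a dict: "time_s": time; "joints": joint angles; "joint_velocities": joint speeds; "effort": joint torques, N m; "tcp_pos": TCP position; "ee_rot": TCP orientation; "wrist_force": force on the tool from outside, world axes, zero at the start; "moment": the same for the moment, N m; "gripper_width": opening from 0.0 (shut) to 1.0 (fully open).
Only numpy, scipy, OpenCV 4.12 (cv2) and the standard library are available. Lean on these libraries where they do the work, as an engineer would, in place of code of your own. Each camera call takes 0.05 s, during which the arm holds its last target. There are 200 camera calls.

## Working session

There is one attempt and no reset: what is moved stays moved. The work goes in short steps, Python scripts to look and compute and a tool call to move; the robot and the scene stay as the last step left them, time stands still between calls to the robot, and variables do not carry over. Pictures are saved under pics/ and viewed, on a budget of 10 in all, crops included, one or two more only if the job needs it, and the job is handed in when it is done.

Besides the shell and the picture viewer there is one more tool, called by a JSON object that holds its "op" and its "data". apply_moves: Moves the arm, as the interface text tells. Its arguments: {"type":"object","properties":{"steps":{"type":"array","items":{"type":"array","items":{"type":"array","items":{"type":"number"}}}}},"required":["steps"]}

```bash
mkdir -p pics; ls; python3 - <<'E'
from station import sense,capture,r,masks_of
import cv2,numpy as np
for n in("top","side"):
    p=capture(n);cv2.imwrite(f"pics/{n}0.png",p["color"][:,:,::-1])
    print(n,p["vfov"],p["cx"],p["cy"],np.round(p["T"],4).tolist())
    for t in["square_top","bar_top","round_top","controller","holder","coupler_mid","port_tip","chamber","oil_c","slide_box","dish"]:
        try:
            for m in masks_of(p,t)[:2]:
                ys,xs=np.nonzero(m["pixels"]);print(t,round(m["confidence"],2),m["box"],round(xs.mean(),1),round(ys.mean(),1))
        except Exception as e: print(t,e)
print(sense())
E
```

```text
pics
top 51.253362884002236 319.52513208872676 200.54860006617312 [[-0.0004, -0.9967, 0.0817, 0.4526], [-0.9996, -0.0018, -0.0264, 0.0053], [0.0265, -0.0817, -0.9963, 1.1564], [0.0, 0.0, 0.0, 1.0]]
square_top 0.63 [212.2, 222.1, 10.8, 5.7] 217.8 221.0
bar_top 0.52 [191.1, 212.7, 9.3, 15.8] 196.5 219.8
round_top 0.62 [167.4, 215.7, 12.9, 10.5] 175.0 219.6
controller 0.64 [157.2, 194.1, 84.3, 39.5] 199.3 210.1
holder 0.74 [390.8, 211.5, 24.8, 22.8] 401.3 221.7
coupler_mid 0.67 [168.9, 214.0, 13.1, 8.5] 175.5 219.5
coupler_mid 0.56 [396.5, 212.2, 21.3, 17.9] 405.5 221.5
port_tip 0.54 [170.8, 214.5, 9.0, 7.6] 175.3 220.1
chamber 0.77 [256.9, 114.8, 58.4, 87.3] 288.7 153.0
oil_c 0.76 [211.5, 148.1, 12.1, 16.9] 217.1 156.3
slide_box 0.81 [390.6, 140.2, 24.3, 34.3] 401.5 155.8
slide_box 0.63 [209.0, 146.3, 15.3, 17.9] 216.7 155.6
dish 0.58 [309.5, 246.9, 23.2, 21.3] 320.9 257.8
side 43.24020383476046 315.8728400093531 205.81712634400495 [[-0.9729, -0.1467, 0.1787, 0.283], [-0.2311, 0.5951, -0.7697, 1.0246], [0.0066, -0.7902, -0.6128, 0.8955], [0.0, 0.0, 0.0, 1.0]]
square_top 0.58 [304.1, 27
[... 752 characters left out ...]
0949e-04,
       -6.84116447e+01, -1.48163747e+01]), 'joint_velocities': array([ 0.01173252,  0.04914162,  0.02502969, -0.02085458,  0.08750436,
        0.01079647]), 'effort': array([-1.67545172e-04, -3.90471268e+01,  1.87624598e+01,  4.22455162e+00,
        1.54457800e-02, -1.71144779e-05]), 'tcp_pos': array([ 0.26496061, -0.56601266,  0.23954728]), 'ee_rot': array([[-9.05692375e-01, -4.23935515e-01, -1.27566033e-05],
       [-4.23935515e-01,  9.05692375e-01,  2.50676407e-05],
       [ 9.26495146e-07,  2.81115482e-05, -1.00000000e+00]]), 'wrist_force': array([0.709211  , 0.43684242, 0.46354175]), 'moment': array([-0.07390129,  0.00524389, -0.02902641]), 'gripper_width': 0.9990008918576754}
```

```bash
python3 - <<'E'
import cv2
a=cv2.imread("pics/top0.png");cv2.imwrite("pics/v1.png",cv2.resize(a[105:285,150:430],(800,514),interpolation=cv2.INTER_CUBIC))
a=cv2.imread("pics/side0.png");cv2.imwrite("pics/v2.png",cv2.resize(a[130:360,190:400],None,fx=2.6,fy=2.6,interpolation=cv2.INTER_CUBIC))
E
```

```text
(no output)
```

View pics/v1.png

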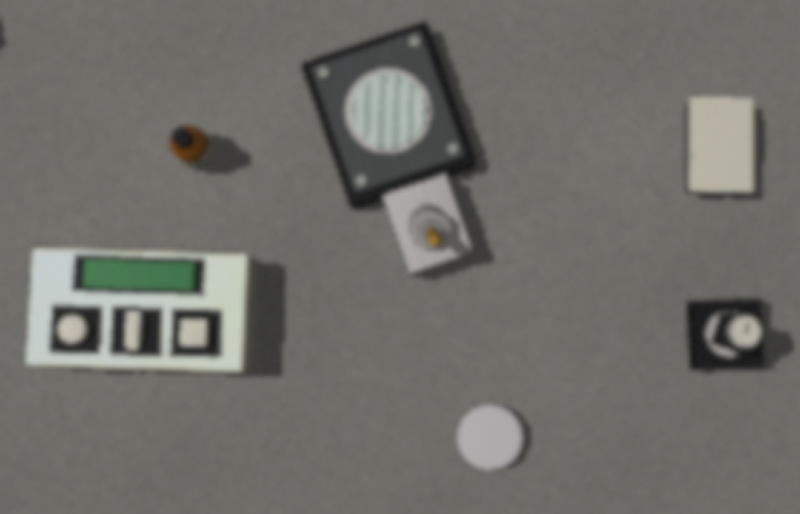

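View pics/v2.png

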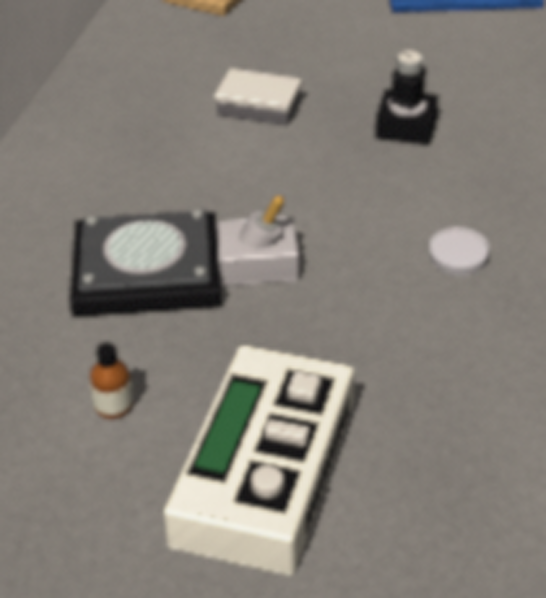

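```bash
cat > h.py <<'E'
import numpy as np,cv2
C={"top":(51.253362884002236,319.525,200.5486,np.array([[-0.0004,-0.9967,0.0817,0.4526],[-0.9996,-0.0018,-0.0264,0.0053],[0.0265,-0.0817,-0.9963,1.1564]])),
"side":(43.24020383476046,315.873,205.817,np.array([[-0.9729,-0.1467,0.1787,0.283],[-0.2311,0.5951,-0.7697,1.0246],[0.0066,-0.7902,-0.6128,0.8955]]))}
def ray(c,u,v):
    f,cx,cy,T=C[c];f=200/np.tan(np.radians(f/2));d=T[:,:3]@[(u-cx)/f,(v-cy)/f,1];return T[:,3],d/np.linalg.norm(d)
def plane(c,u,v,z): o,d=ray(c,u,v);return o+d*(z-o[2])/d[2]
def tri(a,b):
    A=0;B=0;R=[ray("top",*a),ray("side",*b)]
    for o,d in R: M=np.eye(3)-np.outer(d,d);A=A+M;B=B+M@o
    p=np.linalg.solve(A,B);return p,[np.linalg.norm((np.eye(3)-np.outer(d,d))@(p-o)) for o,d in R]
def t(x,y): return (150+(x+.5)/2.857-.5,105+(y+.5)/2.857-.5)
def s(x,y): return (190+(x+.5)/2.6-.5,130+(y+.5)/2.6-.5)
E
python3 - <<'E'
from h import *
np.set_printoptions(precision=4,suppress=True)
for n,a,b,z in[("sq",(194,333),(305,384),.063),("bar",(133,331),(289,431),.063),("rnd",(71,328),(268,480),.063),("dial",(745,331),(411,58),.098),("tip",(434,237),(279,200),.0876),("dish",(490,436),(459,247),.018)]:
    p,e=tri(t(*a),s(*b));print(n,plane("top",*t(*a),z),plane("side",*s(*b),z),p,e[0])
for q in[(687,301),(762,299),(765,368),(690,370)]:print("hold",plane("top",*t(*q),.03))
for q in[(303,66),(427,24),(474,165),(355,205)]:print("ch",plane("top",*t(*q),.036))
for q in[(382,196),(411,272),(470,252)]:print("blk",plane("top",*t(*q),.038))
for q in[(33,249),(249,254),(242,370),(27,364)]:print("ctl",plane("top",*t(*q),.05))
E
```

```text
sq [0.4877 0.242  0.063 ] [0.484  0.2423 0.063 ] [0.486  0.2418 0.0622] 0.0018242779854651928
bar [0.4895 0.2972 0.063 ] [0.4837 0.2985 0.063 ] [0.4869 0.2972 0.0611] 0.0027531119675451203
rnd [0.4922 0.3532 0.063 ] [0.4868 0.3535 0.063 ] [0.4897 0.353  0.062 ] 0.002621331986741077
dial [ 0.4886 -0.2549  0.098 ] [ 0.4836 -0.2556  0.098 ] [ 0.4861 -0.2553  0.0979] 0.0025296775779679336
tip [0.5736 0.0232 0.0876] [0.5656 0.0249 0.0876] [0.5701 0.0225 0.0855] 0.0037455635183995042
dish [ 0.3917 -0.0293  0.018 ] [ 0.3871 -0.029   0.018 ] [ 0.3894 -0.0297  0.0171] 0.0022309940909575696
hold [ 0.5194 -0.2166  0.03  ]
hold [ 0.5214 -0.2885  0.03  ]
hold [ 0.4559 -0.29    0.03  ]
hold [ 0.454  -0.2185  0.03  ]
ch [0.7432 0.1494 0.036 ]
ch [0.7849 0.0314 0.036 ]
ch [ 0.6484 -0.0137  0.036 ]
ch [0.6097 0.0988 0.036 ]
blk [0.618  0.0733 0.038 ]
blk [0.546  0.0456 0.038 ]
blk [ 0.565  -0.0099  0.038 ]
ctl [0.5657 0.3942 0.05  ]
ctl [0.5615 0.1954 0.05  ]
ctl [0.4541 0.2002 0.05  ]
ctl [0.4597 0.3965 0.05  ]
```

{"op": "apply_moves", "data": {"steps": [[[0,0,0,0,0,0,0.146],[0,0,0,0,0,0,0.146],[0,0,0,0,0,0,0.146],[0,-14,50,0,0,0,0],[0,-14,50,0,0,0,0],[0,-14,50,0,0,0,0],[0,-14,50,0,0,0,0],[0,-14,50,0,0,0,0],[0,-14,50,0,0,0,0],[0,-14,50,0,0,0,0],[0,-14,50,0,0,0,0],[0,-14,50,0,0,0,0]]]}}

```text
time_s: 2.7
tcp_pos: [0.3914, -0.1144, 0.24]
ee_rot: [[-1.0, 0.0, 0.001], [0.0, 1.0, 0.0], [-0.001, 0.0, -1.0]]
wrist_force: [0.6, 0.6, -0.2]
gripper_width: 0.005
```

{"op": "apply_moves", "data": {"steps": [[[0,-12,45,0,0,0,0],[0,-12,45,0,0,0,0],[0,-12,45,0,0,0,0],[0,-12,45,0,0,0,0],[0,-12,45,0,0,0,0],[0,-12,45,0,0,0,0],[0,-12,45,0,0,0,0],[0,-11,43,0,0,0,0],[0,0,0,50,0,0,0],[0,0,0,50,0,0,0],[0,0,0,0,0,0,0],[0,0,0,0,0,0,0]]]}}

```text
time_s: 4.2
tcp_pos: [0.4874, 0.2427, 0.1415]
ee_rot: [[-1.0, -0.001, 0.003], [-0.001, 1.0, 0.001], [-0.003, 0.001, -1.0]]
wrist_force: [0.2, 0.5, 0.5]
gripper_width: 0.006
```

{"op": "apply_moves", "data": {"steps": [[[0,0,0,30,0,0,0],[0,0,0,25,0,0,0],[0,0,0,6,0,0,0],[0,0,0,2,0,0,0],[0,0,0,0,0,0,0]]]}}

```text
time_s: 4.82
tcp_pos: [0.487, 0.2424, 0.0783]
ee_rot: [[-1.0, -0.0, 0.002], [-0.0, 1.0, 0.002], [-0.002, 0.002, -1.0]]
wrist_force: [-0.4, -1.2, 2.5]
gripper_width: 0.004
```

```bash
python3 - <<'E'
from station import capture
import cv2
p=capture("side");cv2.imwrite("pics/v3.png",cv2.resize(p["color"][190:360,230:400,::-1],None,fx=3.5,fy=3.5,interpolation=cv2.INTER_CUBIC))
E
```

```text
(no output)
```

View pics/v3.png

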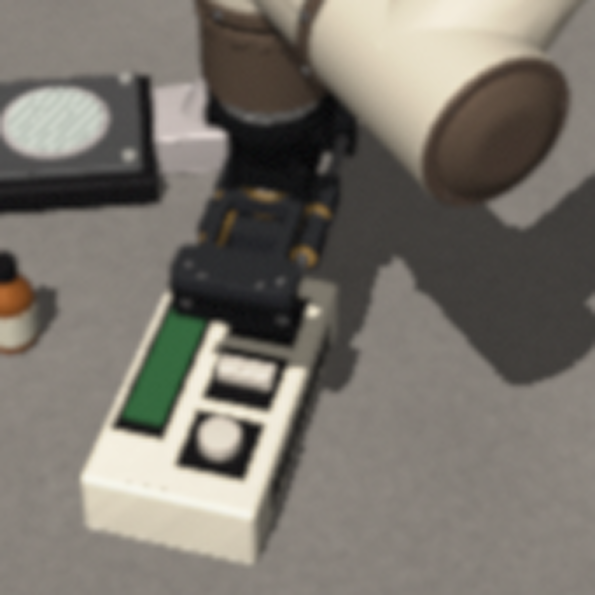

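{"op": "apply_moves", "data": {"steps": [[[0,0,0,2,0,0,0],[0,0,0,2,0,0,0],[0,0,0,0,0,0,0]]]}}

```text
time_s: 5.25
tcp_pos: [0.487, 0.2424, 0.0752]
ee_rot: [[-1.0, -0.001, 0.002], [-0.001, 1.0, 0.001], [-0.002, 0.001, -1.0]]
wrist_force: [-4.1, -2.2, 15.0]
gripper_width: 0.006
```

{"op": "apply_moves", "data": {"steps": [[[0,0,0,1,0,0,0],[0,0,0,0.5,0,0,0],[0,0,0,0,0,0,0]]]}}

```text
time_s: 5.62
tcp_pos: [0.4871, 0.2424, 0.0751]
ee_rot: [[-1.0, -0.002, 0.003], [-0.002, 1.0, 0.001], [-0.003, 0.001, -1.0]]
wrist_force: [-8.0, -2.6, 23.0]
gripper_width: 0.005
```

{"op": "apply_moves", "data": {"steps": [[[0,0,0,-15,0,0,0],[0,0,0,-20,0,0,0],[0,-1,28,0,0,0,0],[0,0,27,0,0,0,0],[0,0,0,0,0,0,0],[0,0,0,20,0,0,0],[0,0,0,7,0,0,0],[0,0,0,3,0,0,0],[0,0,0,2,0,0,0],[0,0,0,1,0,0,0],[0,0,0,0,0,0,0],[0,0,0,0,0,0,0]]]}}

```text
time_s: 7.12
tcp_pos: [0.4866, 0.2967, 0.0753]
ee_rot: [[-1.0, -0.0, -0.0], [-0.0, 1.0, -0.0], [0.0, -0.0, -1.0]]
wrist_force: [-7.6, -0.5, 12.2]
gripper_width: 0.007
```

{"op": "apply_moves", "data": {"steps": [[[0,0,0,-36,0,0,0],[0,0,0,-60,0,0,0],[0.5,0,0,-60,0,0,0],[1,0,-50,-10,0,0,0],[1,0,-50,0,0,0,0],[1,0,-50,0,0,0,0],[1,0,-50,0,0,0,0],[1,0,-50,0,0,0,0],[1,0,-50,0,0,0,0],[1,0,-50,0,0,0,0],[1,0,-50,0,0,0,0],[1,0,0,0,0,0,0]]]}}

```text
time_s: 8.62
tcp_pos: [0.4868, -0.1059, 0.2392]
ee_rot: [[-1.0, 0.005, 0.001], [0.005, 1.0, -0.0], [-0.001, -0.0, -1.0]]
wrist_force: [-0.7, -0.3, -0.6]
gripper_width: 0.98
```

```bash
python3 - <<'E'
from station import capture,sense,masks_of
import cv2,numpy as np
print(sense()["tcp_pos"])
a=[]
for n,(x,y) in {"top":(380,195),"side":(325,140)}.items():
    p=capture(n);cv2.imwrite(f"pics/{n}1.png",p["color"][:,:,::-1])
    a.append(cv2.resize(p["color"][y:y+50,x:x+50,::-1],(400,400),interpolation=cv2.INTER_CUBIC))
p=cv2.imread("pics/top1.png")[100:200,230:330];a=np.hstack(a)
cv2.imwrite("pics/v4.png",a)
E
```

```text
[ 0.48677901 -0.1058858   0.23923832]
```

View pics/v4.png

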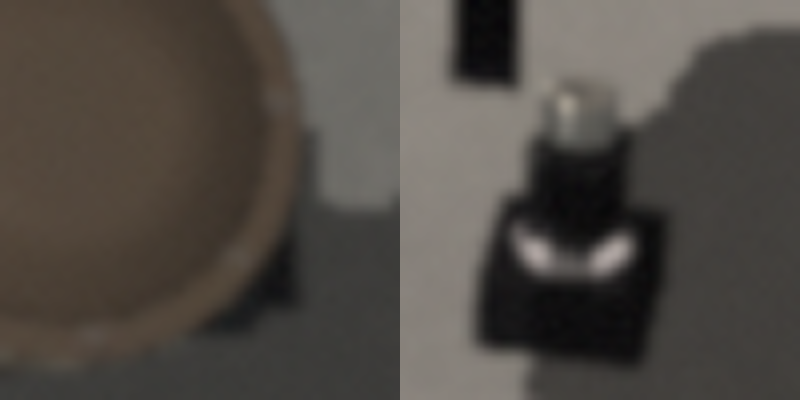

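```bash
python3 - <<'E'
import cv2,numpy as np
a=cv2.imread("pics/top0.png")[205:240,385:420];b=cv2.imread("pics/side0.png")[143:193,322:372]
g=lambda i:cv2.resize(cv2.convertScaleAbs(i,alpha=1.6,beta=10),(400,400),interpolation=cv2.INTER_CUBIC)
cv2.imwrite("pics/v5.png",np.hstack([g(a),g(b)]))
E
```

```text
(no output)
```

View pics/v5.png

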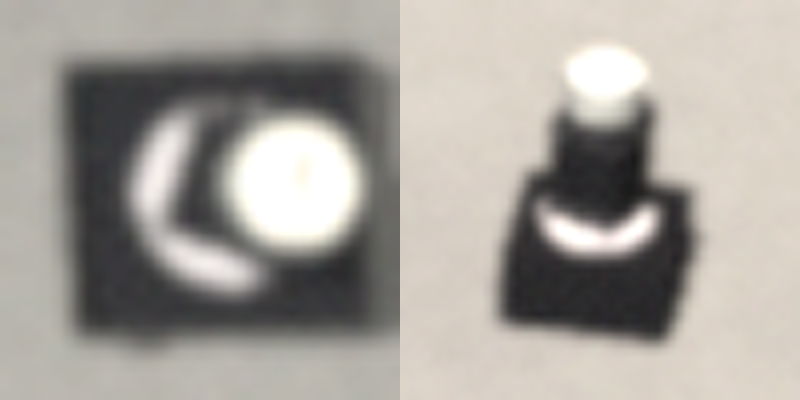

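```bash
cat > fit.py <<'E'
from h import *
from scipy.optimize import minimize
K=8
def proj(c,P):
    f,cx,cy,T=C[c];f=200/np.tan(np.radians(f/2));q=(np.asarray(P)-T[:,3])@T[:,:3];return np.c_[q[:,0]/q[:,2]*f+cx,q[:,1]/q[:,2]*f+cy]
def ring(x,y,z,r): a=np.linspace(0,2*np.pi,40);return np.c_[x+r*np.cos(a),y+r*np.sin(a),0*a+z]
def sq(x,y,z,h,w):
    a=np.radians(w)+np.pi/4+np.arange(4)*np.pi/2;return np.c_[x+h*1.414*np.cos(a),y+h*1.414*np.sin(a),0*a+z]
def render(c,box,x,y,w,s):
    u,v,n=box;I=np.full((n*K,n*K),.15,np.float32)
    def fill(P,val):
        q=(proj(c,P)-[u,v]+.5)*K-.5;cv2.fillConvexPoly(I,np.int32(np.round(cv2.convexHull(np.float32(q))*16)),val,shift=4)
    fill(np.r_[ring(x,y,.030,.022),ring(x,y,.036,.022)],.9)
    fill(np.r_[sq(x,y,.036,.015,w),sq(x,y,.082,.015,w)],.15)
    fill(np.r_[ring(x,y,.082,.015),ring(x,y,.098,.015)],.9)
    I=cv2.GaussianBlur(I,(0,0),K*s);return cv2.resize(I,(n,n),interpolation=cv2.INTER_AREA)
for c,box,roi in[("top",(390,210,24),(slice(2,21),slice(2,22))),("side",(334,143,32),(slice(15,31),slice(4,24)))]:
    u,v,n=box;G=cv2.imread(f"pics/{c}0.png",0)[v:v+n,u:u+n].astype(float)
    def cost(p,w):
        M=render(c,box,*p,w,.8)[roi].ravel();g=G[roi].ravel();A=np.c_[M,np.ones_like(M)];k=np.linalg.lstsq(A,g,rcond=None);return float(k[1][0]/len(g))
    for w in range(-45,45,5):
        m=minimize(cost,[.4875,-.2545] if c=="top" else [.484,-.2555],args=(w,),method="Nelder-Mead",options=dict(initial_simplex=np.array([[0,0],[.003,0],[0,.003]])+([.487,-.2545] if c=="top" else [.483,-.2565]),xatol=1e-4));print(c,w,np.round(m.x,4),round(m.fun,1))
E
python3 fit.py
```

```text
top -45 [ 0.4885 -0.2566] 327.6
top -40 [ 0.4885 -0.2564] 257.6
top -35 [ 0.4886 -0.2565] 193.8
top -30 [ 0.4888 -0.2565] 138.9
top -25 [ 0.4888 -0.2564] 106.0
top -20 [ 0.4888 -0.2564] 98.4
top -15 [ 0.4888 -0.2564] 128.2
top -10 [ 0.4888 -0.2562] 194.1
top -5 [ 0.4888 -0.2562] 289.5
top 0 [ 0.4889 -0.256 ] 393.1
top 5 [ 0.4892 -0.2562] 504.0
top 10 [ 0.4891 -0.256 ] 578.1
top 15 [ 0.4891 -0.2561] 593.1
top 20 [ 0.4891 -0.2561] 581.5
top 25 [ 0.4891 -0.256 ] 554.7
top 30 [ 0.4888 -0.2564] 511.9
top 35 [ 0.4889 -0.2565] 456.7
top 40 [ 0.4885 -0.2564] 395.0
side -45 [ 0.4861 -0.2617] 1144.6
side -40 [ 0.4863 -0.2613] 1120.9
side -35 [ 0.4863 -0.2614] 1104.9
side -30 [ 0.4862 -0.2613] 1095.8
side -25 [ 0.4862 -0.2613] 1094.7
side -20 [ 0.4865 -0.2612] 1102.1
side -15 [ 0.4865 -0.2611] 1118.8
side -10 [ 0.4867 -0.2613] 1145.2
side -5 [ 0.4866 -0.2613] 1184.8
side 0 [ 0.4865 -0.2608] 1230.7
side 5 [ 0.4865 -0.2607] 1287.3
side 10 [ 0.4864 -0.2603] 1333.3
side 15 [ 0.4865 -0.2607] 1296.0
side 20 [ 0.4864 -0.2607] 1266.5
side 25 [ 0.4866 -0.2613] 1238.7
side 30 [ 0.4866 -0.2613] 1214.3
side 35 [ 0.4863 -0.2612] 1188.7
side 40 [ 0.4866 -0.2614] 1165.9
```

```bash
sed -n '1,/^def sq/p' fit.py | head -7 > fl.py; cat > port.py <<'E'
from fl import *
w=np.radians(19.3);ax=np.array([-np.sin(np.radians(25))*np.cos(w),-np.sin(np.radians(25))*np.sin(w),np.cos(np.radians(25))])
e1=np.cross(ax,[0,0,1]);e1/=np.linalg.norm(e1);e2=np.cross(ax,e1);a=np.linspace(0,2*np.pi,40)
circ=lambda o,r:o+r*(np.outer(np.cos(a),e1)+np.outer(np.sin(a),e2))
def render(c,box,x,y):
    u,v,n=box;I=np.zeros((n*K,n*K),np.float32);b=np.array([x,y,.055])
    P=np.r_[circ(b+ax*.004,.006),circ(b+ax*.031,.006),circ(b+ax*.0345,.004),circ(b+ax*.036,.0015)]
    q=(proj(c,P)-[u,v]+.5)*K-.5;cv2.fillConvexPoly(I,np.int32(np.round(cv2.convexHull(np.float32(q))*16)),1.,shift=4)
    return cv2.resize(cv2.GaussianBlur(I,(0,0),K*.8),(n,n),interpolation=cv2.INTER_AREA)
for c,box,x0 in[("top",(289,174,26),[.585,.028]),("side",(284,196,26),[.580,.028])]:
    u,v,n=box;B=cv2.imread(f"pics/{c}0.png")[v:v+n,u:u+n].astype(float);G=B[...,2]-B[...,0]
    def cost(p):
        M=render(c,box,*p).ravel();A=np.c_[M,np.ones_like(M)];return float(np.linalg.lstsq(A,G.ravel(),rcond=None)[1][0])/G.size
    m=minimize(cost,x0,method="Nelder-Mead",options=dict(initial_simplex=np.array([[0,0],[.006,0],[0,.006]])+x0,xatol=1e-4))
    b=np.r_[m.x,.055];print(c,m.x,"tip",b+ax*.036,m.fun,G.var())
E
python3 port.py
```

```text
Traceback (most recent call last):
  File "port.py", line 1, in <module>
    from fl import *
  File "fl.py", line 7
    def sq(x,y,z,h,w):
                      ^
IndentationError: expected an indented block after function definition on line 7
```

```bash
head -6 fit.py > fl.py; python3 port.py
```

```text
top [0.58245985 0.02729954] tip [0.56810062 0.022271   0.08762708] 10.571637882919333 140.2374282238017
side [0.58063022 0.02300634] tip [0.56627099 0.01797781 0.08762708] 11.224452175603343 337.9906056335563
```

{"op": "apply_moves", "data": {"steps": [[[1,0,-50,0,0,0,0],[1,0,-50,0,0,0,0],[1,0,-49,0,0,0,0],[1,0,0,0,0,0,0.125],[1,0,0,0,0,0,0.125],[1,0,0,0,0,0,0.125],[1,0,0,40,0,0,0],[1,0,0,40,0,0,0],[1,0,0,0,0,0,0],[1,0,0,0,0,0,0]]]}}

```text
time_s: 9.98
tcp_pos: [0.4885, -0.2518, 0.1607]
ee_rot: [[-0.931, 0.365, 0.002], [0.365, 0.931, -0.001], [-0.003, -0.0, -1.0]]
wrist_force: [-0.3, 0.1, 0.3]
gripper_width: 1.0
```

{"op": "apply_moves", "data": {"steps": [[[1,0,-4,30,0,0,0],[1,0,0,30,0,0,0],[1,0,0,25,0,0,0],[1,0,0,17,0,0,0],[1,0,0,0,0,0,0],[1,0,0,0,0,0,0]]]}}

```text
time_s: 10.72
tcp_pos: [0.4871, -0.2561, 0.0589]
ee_rot: [[-0.931, 0.366, 0.003], [0.366, 0.931, -0.001], [-0.004, 0.0, -1.0]]
wrist_force: [-1.2, -0.2, 0.3]
gripper_width: 1.001
```

{"op": "apply_moves", "data": {"steps": [[[0.5,0,0,0,0,0,0],[0.3,0,0,0,0,0,0],[0.1,0,0,0,0,0,0],[0,0,0,0,0,0,0],[0,0,0,0,0,0,0],[0,0,0,0,0,0,0],[0,0,0,0,0,0,0],[0,0,0,0,0,0,0]]]}}

```text
time_s: 11.72
tcp_pos: [0.4859, -0.2554, 0.0571]
ee_rot: [[-0.93, 0.367, 0.001], [0.367, 0.93, 0.0], [-0.001, 0.001, -1.0]]
wrist_force: [0.6, 3.1, 0.2]
gripper_width: 0.343
```

{"op": "apply_moves", "data": {"steps": [[[0,0,0,-10,0,0,0],[0,0,0,-25,0,0,0],[0,0,0,-40,0,0,0],[0,0,0,-50,0,0,0],[0,0,0,-40,0,0,0],[0,0,0,0,0,0,0],[0,0,0,0,0,0,0]]]}}

```text
time_s: 12.6
tcp_pos: [0.4843, -0.2556, 0.2213]
ee_rot: [[-0.93, 0.367, -0.002], [0.367, 0.93, 0.001], [0.003, -0.0, -1.0]]
wrist_force: [-0.3, -0.0, -3.1]
gripper_width: 0.345
```

```bash
cat > rel.py <<'E'
import numpy as np,sys
from scipy.spatial.transform import Rotation as R
from station import sense
w=np.radians(19.3);a=np.array([-np.sin(np.radians(25))*np.cos(w),-np.sin(np.radians(25))*np.sin(w),np.cos(np.radians(25))])
z=-a;y=np.array([-np.sin(w),np.cos(w),0]);Rt=np.c_[np.cross(y,z),y,z]
s=sense();Rc=s["ee_rot"];off=float(sys.argv[1])/1e3;tip=np.array([float(v) for v in sys.argv[2:5]])
print("rot",R.from_matrix(Rc.T@Rt).as_rotvec().round(4));d=tip+a*off-s["tcp_pos"]
print("shift world",(d*1e3).round(1),"tool",(Rc.T@d*1e3).round(1),"f",s["wrist_force"].round(1),"ftool",(Rc.T@s["wrist_force"]).round(1),s["gripper_width"],s["time_s"])
E
python3 rel.py 83 .567 .0213 .0876
```

```text
rot [-0.1546 -0.42   -0.7014]
shift world [ 49.6 265.3 -58.5] tool [ 51.1 265.   58.6] f [-0.3 -0.  -3.1] ftool [ 0.3 -0.1  3.1] 0.3451300597447645 12.6
```

{"op": "apply_moves", "data": {"steps": [[[0,12,50,-2,0,0,0],[0,12,50,-2,0,0,0],[0,12,50,-2,0,0,0],[0,12,50,-2,0,0,0],[0,12,50,-2,0,0,0]]]}}

```text
time_s: 13.22
tcp_pos: [0.5202, 0.0, 0.2302]
ee_rot: [[-0.93, 0.367, -0.004], [0.367, 0.93, -0.001], [0.004, -0.003, -1.0]]
wrist_force: [0.5, -0.6, -1.1]
gripper_width: 0.344
```

6 rows of (-0.0258, -0.07, -0.117).

{"op": "apply_moves", "data": {"steps": [[[0,0,0,0,-0.0258,-0.07,-0.117],[0,0,0,0,-0.0258,-0.07,-0.117],[0,0,0,0,-0.0258,-0.07,-0.117],[0,0,0,0,-0.0258,-0.07,-0.117],[0,0,0,0,-0.0258,-0.07,-0.117],[0,0,0,0,-0.0258,-0.07,-0.117],[0,0,0,0,0,0,0],[0,0,0,0,0,0,0]]]}}

```text
time_s: 14.22
tcp_pos: [0.5212, -0.0014, 0.2313]
ee_rot: [[-0.856, -0.33, 0.399], [-0.3, 0.944, 0.138], [-0.422, -0.001, -0.907]]
wrist_force: [0.6, -0.6, -1.9]
gripper_width: 0.343
```

```bash
python3 rel.py 83 .567 .0213 .0876
```

```text
rot [-0.0013 -0.0009  0.0004]
shift world [ 12.7  11.1 -68.4] tool [14.7  6.4 68.7] f [ 0.6 -0.6 -1.9] ftool [ 0.4 -0.7  1.9] 0.34306061185451064 14.225
```

{"op": "apply_moves", "data": {"steps": [[[0,15,6,30,0,0,0],[0,0,0,38,0,0,0],[0,0,0,0,0,0,0],[0,0,0,0,0,0,0]]]}}

```text
time_s: 14.72
tcp_pos: [0.5345, 0.0097, 0.1647]
ee_rot: [[-0.854, -0.332, 0.401], [-0.301, 0.943, 0.139], [-0.425, -0.002, -0.905]]
wrist_force: [0.3, 1.1, -1.0]
gripper_width: 0.345
```

```bash
python3 rel.py 83 .567 .0213 .0876; python3 - <<'E'
from station import capture
import cv2,numpy as np
a=[]
for n,(x,y) in {"side":(270,165),"top":(275,160)}.items():
    p=capture(n);cv2.imwrite(f"pics/{n}2.png",p["color"][:,:,::-1])
    a.append(cv2.resize(p["color"][y:y+60,x:x+60,::-1],(400,400),interpolation=cv2.INTER_CUBIC))
cv2.imwrite("pics/v6.png",np.hstack(a))
E
```

```text
rot [-0.0011  0.0022  0.0021]
shift world [-0.6  0.  -1.9] tool [1.3 0.2 1.5] f [ 0.3  1.1 -1. ] ftool [-0.2  1.   1.1] 0.3448443924498602 14.725
```

View pics/v6.png

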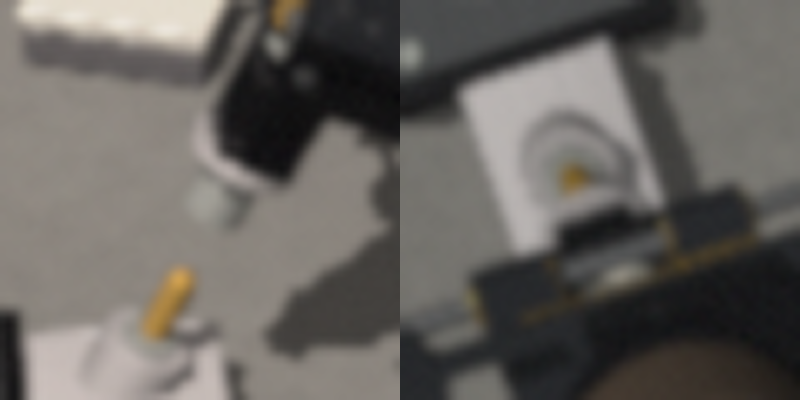

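```bash
python3 - <<'E'
from fl import *
from station import sense
s=sense();p=s["tcp_pos"];z=s["ee_rot"][:,2]
for c,o in(("side",(270,165)),("top",(275,160))):
    for n,k in(("nose end",53.1),("flange bot",27.1),("flangetop",21.1),("gripmid",-2.9),("griptop",-24.9),("dialtop",-40.9)):
        print(c,n,((proj(c,[p+z*k/1e3])[0]-o+.5)*400/60-.5+(400*(c=="top"),0)).round(0))
    a=-z
    for q in([.567,.0213,.0876],[.567,.0213,.0876]-a*.036): print(c,"tip/base",((proj(c,[q])[0]-o+.5)*400/60-.5+(400*(c=="top"),0)).round(0))
E
```

```text
side nose end [211. 211.]
side flange bot [239. 160.]
side flangetop [246. 148.]
side gripmid [272. 100.]
side griptop [297.  55.]
side dialtop [316.  22.]
side tip/base [182. 274.]
side tip/base [144. 341.]
top nose end [595. 225.]
top flange bot [604. 247.]
top flangetop [606. 252.]
top gripmid [615. 274.]
top griptop [624. 295.]
top dialtop [630. 310.]
top tip/base [585. 204.]
top tip/base [573. 176.]
```

{"op": "apply_moves", "data": {"steps": [[[0,1,0,10,0,0,0],[0,0,0,10,0,0,0],[0,0,0,8,0,0,0],[0,0,0,4,0,0,0],[0,0,0,4,0,0,0],[0,0,0,0,0,0,0]]]}}

```text
time_s: 15.58
tcp_pos: [0.5474, 0.0141, 0.1308]
ee_rot: [[-0.854, -0.332, 0.4], [-0.301, 0.943, 0.139], [-0.424, -0.002, -0.906]]
wrist_force: [0.9, 0.3, -2.1]
gripper_width: 0.343
```

```bash
python3 rel.py 31.1 .567 .0213 .0876; python3 - <<'E'
from station import capture
import cv2,numpy as np
p=capture("side");a=p["color"][165:225,270:330,::-1]
q=capture("top");b=q["color"][160:220,275:335,::-1]
cv2.imwrite("pics/v7.png",np.hstack([cv2.resize(i,(400,400),interpolation=cv2.INTER_CUBIC) for i in(a,b)]))
E
```

```text
rot [-0.0009  0.0014  0.0018]
shift world [  7.2   2.8 -15. ] tool [-0.6  0.3 16.8] f [ 0.9  0.3 -2.1] ftool [0.  0.  2.3] 0.34327887883030367 15.575
```

View pics/v7.png

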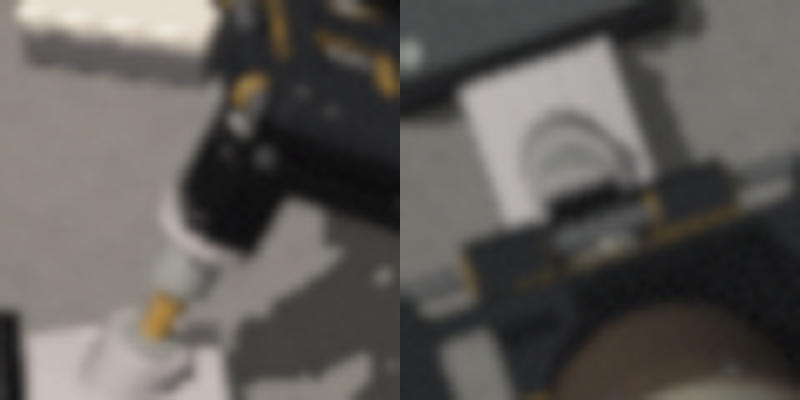

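{"op": "apply_moves", "data": {"steps": [[[0,0,0,4,0,0,0],[0,0,0,4,0,0,0],[0,0,0,4,0,0,0],[0,0,0,0,0,0,0]]]}}

```text
time_s: 16.18
tcp_pos: [0.5521, 0.0158, 0.1197]
ee_rot: [[-0.854, -0.332, 0.4], [-0.301, 0.943, 0.139], [-0.424, -0.001, -0.906]]
wrist_force: [0.2, 0.2, -1.6]
gripper_width: 0.345
```

```bash
python3 rel.py 31.1 .567 .0213 .0876
```

```text
rot [-0.0008  0.001   0.0017]
shift world [ 2.5  1.2 -3.9] tool [-0.8  0.3  4.7] f [ 0.2  0.2 -1.6] ftool [0.4 0.1 1.5] 0.34480837904940087 16.175
```

{"op": "apply_moves", "data": {"steps": [[[0,0,0,2,0,0,0],[0,0,0,2,0,0,0],[0,0,0,1,0,0,0],[0,0,0,0,0,0,0]]]}}

```text
time_s: 16.68
tcp_pos: [0.5542, 0.0165, 0.1156]
ee_rot: [[-0.854, -0.332, 0.401], [-0.301, 0.943, 0.139], [-0.424, -0.002, -0.906]]
wrist_force: [-0.3, -1.1, -2.6]
gripper_width: 0.346
```

{"op": "apply_moves", "data": {"steps": [[[0,0,0,1,0,0,0],[0,0,0,1,0,0,0],[0,0,0,0,0,0,0]]]}}

```text
time_s: 17.05
tcp_pos: [0.555, 0.0168, 0.1143]
ee_rot: [[-0.854, -0.332, 0.401], [-0.301, 0.943, 0.14], [-0.425, -0.002, -0.905]]
wrist_force: [-3.3, -0.5, 3.8]
gripper_width: 0.342
```

```bash
python3 rel.py 31.1 .567 .0213 .0876
```

```text
rot [-0.0009  0.0025  0.0019]
shift world [-0.4  0.2  1.5] tool [-0.3  0.3 -1.5] f [-3.3 -0.5  3.8] ftool [ 1.3  0.6 -4.8] 0.3420551168746242 17.05
```

{"op": "apply_moves", "data": {"steps": [[[0,0,0,1,0,0,0],[0,0,0,1,0,0,0],[0,0,0,1,0,0,0],[0,0,0,0,0,0,0]]]}}

```text
time_s: 17.55
tcp_pos: [0.5562, 0.0171, 0.1116]
ee_rot: [[-0.854, -0.332, 0.401], [-0.301, 0.943, 0.14], [-0.425, -0.002, -0.905]]
wrist_force: [-4.2, -0.8, 6.4]
gripper_width: 0.348
```

```bash
python3 rel.py 31.1 .567 .0213 .0876
```

```text
rot [-0.0009  0.0025  0.0018]
shift world [-1.6 -0.2  4.2] tool [-0.4  0.3 -4.4] f [-4.2 -0.8  6.4] ftool [ 1.2  0.6 -7.6] 0.34835527814824757 17.55
```

{"op": "apply_moves", "data": {"steps": [[[0,0,0,1,0,0,0],[0,0,0,1,0,0,0],[0,0,0,1,0,0,0],[0,0,0,0,0,0,0]]]}}

```text
time_s: 18.05
tcp_pos: [0.5576, 0.0177, 0.1083]
ee_rot: [[-0.854, -0.332, 0.401], [-0.301, 0.943, 0.139], [-0.424, -0.002, -0.905]]
wrist_force: [-1.5, -0.0, 1.2]
gripper_width: 0.347
```

```bash
python3 rel.py 31.1 .567 .0213 .0876
```

```text
rot [-0.0009  0.002   0.0019]
shift world [-3.  -0.8  7.5] tool [-0.4  0.3 -8.1] f [-1.5 -0.   1.2] ftool [ 0.8  0.5 -1.7] 0.347395559592647 18.05
```

{"op": "apply_moves", "data": {"steps": [[[0,0,0,1,0,0,0],[0,0,0,1,0,0,0],[0,0,0,0,0,0,0]]]}}

```text
time_s: 18.42
tcp_pos: [0.5583, 0.0179, 0.1069]
ee_rot: [[-0.854, -0.332, 0.401], [-0.301, 0.943, 0.139], [-0.425, -0.002, -0.905]]
wrist_force: [-4.1, -0.9, 5.7]
gripper_width: 0.344
```

```bash
python3 rel.py 31.1 .567 .0213 .0876
```

```text
rot [-0.0009  0.0023  0.0018]
shift world [-3.7 -0.9  8.9] tool [-0.4  0.3 -9.7] f [-4.1 -0.9  5.7] ftool [ 1.3  0.5 -6.9] 0.34402869719136203 18.425
```

{"op": "apply_moves", "data": {"steps": [[[0,0,0,1,0,0,0],[0,0,0,1,0,0,0],[0,0,0,0,0,0,0]]]}}

```text
time_s: 18.8
tcp_pos: [0.5587, 0.018, 0.1063]
ee_rot: [[-0.854, -0.332, 0.402], [-0.301, 0.943, 0.14], [-0.425, -0.002, -0.905]]
wrist_force: [-10.9, -1.3, 14.8]
gripper_width: 0.347
```

```bash
python3 rel.py 31.1 .567 .0213 .0876
```

```text
rot [-0.001   0.003   0.0019]
shift world [-4.1 -1.   9.5] tool [ -0.3   0.4 -10.4] f [-10.9  -1.3  14.8] ftool [  3.4   2.4 -17.9] 0.3467900981505629 18.8
```

{"op": "apply_moves", "data": {"steps": [[[0,0,0,0,0,0,0],[0,0,0,0,0,0,0],[0,0,0,0,0,0,0],[0,0,0,0,0,0,0],[0,0,0,0,0,0,0],[0,0,0,0,0,0,0],[0,0,0,0,0,0,0],[0,0,0,0,0,0,0]]]}}

```text
time_s: 19.8
tcp_pos: [0.5586, 0.018, 0.1063]
ee_rot: [[-0.854, -0.332, 0.402], [-0.301, 0.943, 0.14], [-0.425, -0.002, -0.905]]
wrist_force: [-9.7, -1.6, 15.1]
gripper_width: 0.347
```

```bash
python3 rel.py 31.1 .567 .0213 .0876; python3 - <<'E'
from station import capture
import cv2
p=capture("side");cv2.imwrite("pics/v8.png",cv2.resize(p["color"][130:360,190:400,::-1],None,fx=2.6,fy=2.6,interpolation=cv2.INTER_CUBIC))
E
```

```text
rot [-0.001   0.003   0.0018]
shift world [-4.  -1.   9.5] tool [ -0.3   0.4 -10.4] f [-9.7 -1.6 15.1] ftool [  2.4   1.7 -17.8] 0.34726700315863746 19.8
```

View pics/v8.png

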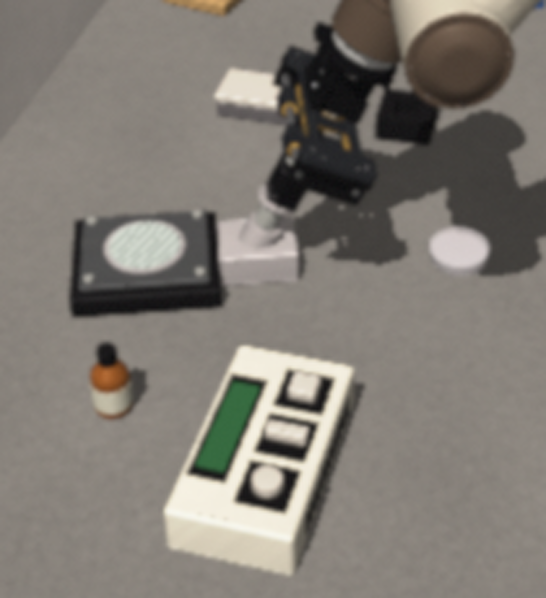

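The picture shows the coupler seated on the nipple at about (270,215). The keys are up, and the bottle, slide box and dish are where they started. The push force is steady, so I'm handing in.

```bash
python3 -c "
from station import r
print(r.finish_job())"
```

```text
the job is handed in; nothing more can be done
None
```

I handed the job in at about 20 s of the 61 s allowed, with the gripper still holding the coupler pressed home on the nipple. No verdict is reported.

- **Keys:** I pressed the square key, then the bar key, each on its own. Both bottomed out (23 N and 12 N, fingers at the expected depth). The round key was not touched.
- **Coupler:** I gripped it on its flat sides (opening about 30 mm), lifted it straight out and turned it in line with the nipple. The nose went on with no noticeable side force.
- **Snap and seat:** The pushing force rose, dropped at the snap, then climbed to about 18 N against the hard stop. The measured travel after contact was about 9–10 mm.
- **Last checks:** Over a 1 s hold the force and pose stayed steady. The tool was within about 0.004 rad of the nipple axis I estimated from the images. The last side picture showed all keys up and the bottle, slide box and dish where they began.
- **Disagreements:** The two cameras differed by 2–5 mm. I took values between them, leaning on the top view for the nipple's y position. The side camera's fit of the coupler was poor, so I took the coupler's position and rotation mainly from the top view.

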